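# Put the seed tins and cartons away after sowing

## Robot

A 6-joint arm with a two-finger parallel gripper is mounted at the origin on the work surface. World frame = base frame: x ahead of the robot, y to its left, z up, the work surface at z = 0. Lengths are in m, angles in rad, forces in N, time in s.
With the tool pointing down it reaches from about 0.35 to 0.85 m from the base axis. Payload 8.1 kg.
Tool frame: the origin (TCP) lies on the centre line of the jaws, within the pads' length; the fingertips stand 17 mm ahead of it and the grasp point (between the pads) lies 2 mm behind it; z points along the fingers, y is the line along which they close (so a half turn about z gives the same grasp; the last joint's range is limited). The gripper opens to 93 mm and grips with 3 to 60 N. Pads are 15 mm wide; open, the fingers measure 128 mm over their backs; the gripper's body (75 mm by 188 mm) begins 65 mm behind the grasp point.
Start: joints at [1.171, 0.13, 1.488, -0, 1.523, -0.085], TCP at [0.186, 0.571, 0.236] pointing down, gripper open.
Joint ranges: [-2.96, 2.96], [-0.89, 2.26], [0.02, 2.5], [-1.34, 4.48], [0, 2.73], [-2.66, 2.66]. Speed limits (rad/s): [2.39, 2.39, 2.79, 3.14, 3.14, 3.14].

## Interface

Orientations are given as a rotation vector (axis times angle).
In Python, from plant import telemetry, viewer, order gives the robot as it stands.
- The arm moves only by the tool send_rows, never from a script. Its argument "plan" is a list that holds one entry, the list of rows, each a list of 5 numbers: the closure, from -1 (fully open) to 1 (shut), then the shift along the world's x, y, z normalised to -1 to 1, where 1 is 0.2 m, then the turn about the world's z normalised to -1 to 1, where 1 is 60 degrees. A call has 1 to 20 rows; each row is the pose to reach, as a shift and turn from the pose commanded when the call began; what a row does not reach only later rows make up. A row lasts 1/12 s, in which the tool goes at most 41.7 mm and 7.16 degrees, less where a joint would pass 70% of its speed; a pose out of reach is approached as far as the arm can. A call with a number of a shift or a turn outside -1 to 1 is refused whole. A call with a gripper value outside its range is refused whole. The fingers move at their own pace and stop on an object; "force" is the grip in N (left out, the last holds). Time passes only in rows, so rows that repeat a pose let the fingers close. It gives the time, the measured TCP pose, the force, the opening and the grip force at its end, in the units of the state.
- telemetry.read_state(): the state, without advancing time (a new reading comes with each control period).
- viewer.read_camera(name): name is "scene" or "top"; returns (picture, depth): 400x640x3 uint8, blue, green, red; 400x640 float32, m along the optical axis (not along the pixel's ray), 0 where there is no reading.
- viewer.calibration(name): a dict with "camera_matrix" (3x3 intrinsics, pixels), "extrinsics" (4x4, takes a point from camera to world coordinates). Camera axes: x right, y up, looking along -z (the intrinsics and any distortion apply to the point x, -y, -z); pixel columns grow to the right and rows downward; lengths in m; the calibration is good to about 2 mm. A picture is of the moment at which its call begins. calibration takes no time and is no camera call.
- order.close_job(): hands the job in; it is judged then, once.
The state is a dict: "t": time; "q": joint angles; "dq": joint speeds; "joint_torque": joint torques, N m; "tool_pos": TCP position; "orientation": TCP orientation; "force": force on the tool from outside, world axes, zero at the start; "wrist_torque": the same for the moment, N m; "opening": finger opening in m; "gripper_force": force on a finger pad.
Only numpy, scipy, OpenCV 4.12 (cv2) and the standard library are available. Lean on these libraries where they do the work, as an engineer would, in place of code of your own. Each camera call takes 0.05 s, during which the arm holds its last target. There are 200 camera calls.

## Task

Sowing is done: put the seed stock away. Slide every tea tin of seed along the steel table, upright and never lifted (the lids only sit on them), into single file between the guide rails, closed up against the end stop and against one another, then swing the red keeper bar fully shut across the mouth behind them. Stack all the cartons squarely into one column in the middle of the little slatted wooden stand, long sides along its long side, and leave the blue pot and the brush where they are.

Things in the scene. Friction and masses are not known exactly. Their poses are not given: they have to be found in the camera images.
- lane: fixed aluminium lane: two parallel guide rails 64 mm apart inside, 8 mm thick, 22 mm high, on the bare table. Origin at table level mid-mouth; x into the lane, y across, z up. Inner face of the end stop (plate 50 mm high) at x = 0.245. Before the mouth each rail flares out by 23 deg to x = -0.039. Place and direction vary
- keeper (a joint): red flat bar, 88 mm long, 5 mm thick, 26 to 42 mm high up (over the rails), swinging level on a post (14 mm dia, 50 mm high) at lane x = 0, y = 0.050. 0 rad: shut across the mouth, pointing along lane -y; grows as it opens outwards; pi/2: along lane -x; stop at 2.6. Starts wide open; stays where left (friction 0.04 N m); push it anywhere or by its pin
- keeper_pin (a point): point on the axis of the black upright pin at the free end of the keeper bar, 60 mm above the table; the pin is 12 mm in diameter, from 26 to 76 mm high, 88 mm from the hinge axis
- tin1: paper-covered steel tea tin holding seed, with a copper-coloured lid that only sits on it: upright cylinder 56 mm diameter, 72 mm high, about 0.16 kg, its weight low; stands on the steel table; origin at the centre of its underside, z up. Paper: red. Three or four of the four tins are there; None if absent
- tin2: paper-covered steel tea tin holding seed, with a copper-coloured lid that only sits on it: upright cylinder 56 mm diameter, 72 mm high, about 0.16 kg, its weight low; stands on the steel table; origin at the centre of its underside, z up. Paper: green. Three or four of the four tins are there; None if absent
- tin3: paper-covered steel tea tin holding seed, with a copper-coloured lid that only sits on it: upright cylinder 56 mm diameter, 72 mm high, about 0.16 kg, its weight low; stands on the steel table; origin at the centre of its underside, z up. Paper: blue. Three or four of the four tins are there; None if absent
- tin4: paper-covered steel tea tin holding seed, with a copper-coloured lid that only sits on it: upright cylinder 56 mm diameter, 72 mm high, about 0.16 kg, its weight low; stands on the steel table; origin at the centre of its underside, z up. Paper: yellow. Three or four of the four tins are there; None if absent
- carton1: closed brown cardboard carton with a pale tape band and a green label: 74 mm along its x, 50 mm along its y, 38 mm high, about 0.14 kg; origin at the centre of its underside, z up
- carton2: closed brown cardboard carton with a pale tape band and a yellow label: 74 mm along its x, 50 mm along its y, 38 mm high, about 0.14 kg; origin at the centre of its underside, z up
- carton3: closed brown cardboard carton with a pale tape band and a red label: 74 mm along its x, 50 mm along its y, 38 mm high, about 0.14 kg; origin at the centre of its underside, z up
- slat_stand: fixed little slatted wooden pot stand, 104 mm along its x (its long side, along the slats), 84 mm along its y, top 14 mm above the table; origin at the centre of its underside
- pot: bystander: empty blue glazed pot, 100 mm across the rim, 88 mm high; origin at the centre of its underside
- brush: bystander: bamboo brush with dark hard bristles, 205 mm long, lying bristles down; origin at table level near the middle of its length, x along it towards the bristles; head 36 mm wide, 26 mm high
- trays: fixed bystander: two stacked tiers of white plastic seed trays, 220 x 340 mm, 100 mm high, origin at table level in the middle of the long side nearest the robot, with a copper-coloured trowel (about 210 mm high) leaning against that side

How it is judged:
At the end, for the whole second after the job is handed in: Tins upright in the lane in one row closed up from the stop (each within about 12 mm of its place), keeper under 0.12 rad, cartons flat in one column, within 13 mm of the stand's centre, 12 mm of each other and 0.14 rad of its long side, pot and brush within 30 mm of their places, all at rest ((x of tin1 in the frame of lane between 0.203 and 0.229 m or (x of tin1 in the frame of lane between 0.147 and 0.173 m and (x of tin2 in the frame of lane between 0.203 and 0.229 m or x of tin3 in the frame of lane between 0.203 and 0.229 m or x of tin4 in the frame of lane between 0.203 and 0.229 m)) or (x of tin1 in the frame of lane between 0.091 and 0.117 m and (x of tin2 in the frame of lane between 0.147 and 0.173 m or x of tin3 in the frame of lane between 0.147 and 0.173 m or x of tin4 in the frame of lane between 0.147 and 0.173 m)) or (x of tin1 in the frame of lane between 0.035 and 0.061 m and (x of tin2 in the frame of lane between 0.091 and 0.117 m or x of tin3 in the frame of lane between 0.091 and 0.117 m or x of tin4 in the frame of lane between 0.091 and 0.117 m))) and (x of tin2 in the frame of lane between 0.203 and 0.229 m or (x of tin2 in the frame of lane between 0.147 and 0.173 m and (x of tin1 in the frame of lane between 0.203 and 0.229 m or x of tin3 in the frame of lane between 0.203 and 0.229 m or x of tin4 in the frame of lane between 0.203 and 0.229 m)) or (x of tin2 in the frame of lane between 0.091 and 0.117 m and (x of tin1 in the frame of lane between 0.147 and 0.173 m or x of tin3 in the frame of lane between 0.147 and 0.173 m or x of tin4 in the frame of lane between 0.147 and 0.173 m)) or (x of tin2 in the frame of lane between 0.035 and 0.061 m and (x of tin1 in the frame of lane between 0.091 and 0.117 m or x of tin3 in the frame of lane between 0.091 and 0.117 m or x of tin4 in the frame of lane between 0.091 and 0.117 m))) and (x of tin3 in the frame of lane between 0.203 and 0.229 m or (x of tin3 in the frame of lane between 0.147 and 0.173 m and (x of tin1 in the frame of lane between 0.203 and 0.229 m or x of tin2 in the frame of lane between 0.203 and 0.229 m or x of tin4 in the frame of lane between 0.203 and 0.229 m)) or (x of tin3 in the frame of lane between 0.091 and 0.117 m and (x of tin1 in the frame of lane between 0.147 and 0.173 m or x of tin2 in the frame of lane between 0.147 and 0.173 m or x of tin4 in the frame of lane between 0.147 and 0.173 m)) or (x of tin3 in the frame of lane between 0.035 and 0.061 m and (x of tin1 in the frame of lane between 0.091 and 0.117 m or x of tin2 in the frame of lane between 0.091 and 0.117 m or x of tin4 in the frame of lane between 0.091 and 0.117 m))) and (x of tin4 in the frame of lane between 0.203 and 0.229 m or (x of tin4 in the frame of lane between 0.147 and 0.173 m and (x of tin1 in the frame of lane between 0.203 and 0.229 m or x of tin2 in the frame of lane between 0.203 and 0.229 m or x of tin3 in the frame of lane between 0.203 and 0.229 m)) or (x of tin4 in the frame of lane between 0.091 and 0.117 m and (x of tin1 in the frame of lane between 0.147 and 0.173 m or x of tin2 in the frame of lane between 0.147 and 0.173 m or x of tin3 in the frame of lane between 0.147 and 0.173 m)) or (x of tin4 in the frame of lane between 0.035 and 0.061 m and (x of tin1 in the frame of lane between 0.091 and 0.117 m or x of tin2 in the frame of lane between 0.091 and 0.117 m or x of tin3 in the frame of lane between 0.091 and 0.117 m))) and (angle between carton1's own z axis and vertical below 0.08 rad or angle between carton1's own z axis and vertical above 3.06159 rad) and (angle between carton2's own z axis and vertical below 0.08 rad or angle between carton2's own z axis and vertical above 3.06159 rad) and (angle between carton3's own z axis and vertical below 0.08 rad or angle between carton3's own z axis and vertical above 3.06159 rad) and y of tin1 in the frame of lane between -0.01 and 0.01 m and angle between each of tin1, tin2, tin3, tin4's own z axis and vertical below 0.08 rad and linear speed of each of tin1, tin2, tin3, tin4, carton1, carton2, carton3 below 0.02 m/s and y of tin2 in the frame of lane between -0.01 and 0.01 m and y of tin3 in the frame of lane between -0.01 and 0.01 m and y of tin4 in the frame of lane between -0.01 and 0.01 m and value of joint keeper below 0.12 rad and horizontal distance between each of carton1, carton2, carton3 and slat_stand below 0.013 m and angle between the x axis of each of carton1, carton2, carton3 and the x axis of slat_stand, either way round below 0.14 rad and horizontal distance between carton1 and carton2 below 0.012 m and angle between the x axis of carton1 and the x axis of carton2, either way round below 0.14 rad and horizontal distance between each of carton2, carton1 and carton3 below 0.012 m and angle between the x axis of each of carton2, carton1 and the x axis of carton3, either way round below 0.14 rad and distance of each of pot, brush from where it was at the start of the episode below 0.03 m); the robot touches nothing.
It fails at once if a tin is lifted off the table or knocked over (height (world z) of any of tin1, tin2, tin3, tin4 above 0.02 m).
It fails at once if the pot is shoved away (distance of pot from where it was at the start of the episode above 0.04 m).
It fails at once if the brush is shoved away (distance of brush from where it was at the start of the episode above 0.04 m).
Of tin1, tin2, tin3, tin4 only 3 to 4 are there at a start; the rules pass over those that are not, and their reading is None.
At some moment in a run one of tin1, tin2, tin3, tin4 may be knocked a few centimetres aside while the robot is not near it.
Once in a run the grip may slacken for a moment while it holds something.
It also fails if it takes over 208 s, if anything falls off the work surface, if the arm or the gripper's body presses on something with over 40 N, if the wrist force passes 120 N, or if a joint passes its speed limit or range.

## Working session

There is one attempt and no reset: what is moved stays moved. The work goes in short steps, Python scripts to look and compute and a tool call to move; the robot and the scene stay as the last step left them, time stands still between calls to the robot, and variables do not carry over. Pictures are saved under pics/ and viewed, at most 14 in all, crops included, and the job is handed in when it is done.

Besides the shell and the picture viewer there is one more tool, called after ">>>" as name([rows], argument=value, ...), one row to a line, values as JSON. send_rows: Moves the arm, as the interface text tells. Scaled input: -1 to 1 covers 0.2 m each way for a shift and 60 degrees each way for a turn. Its arguments: {"type":"object","properties":{"plan":{"type":"array"},"force":{"type":"number"}},"required":["plan"]}

```bash
ls; mkdir -p pics; cat > h.py <<'E'
import numpy as np, cv2
from plant import telemetry, viewer, order
def grab(n):
    im,d=viewer.read_camera(n); return im.copy(),d.copy()
def P(n,u,v,d):
    c=viewer.calibration(n);K=np.array(c["camera_matrix"]);E=np.array(c["extrinsics"])
    u=np.asarray(u,float);v=np.asarray(v,float);d=np.asarray(d,float)
    x=(u-K[0,2])/K[0,0]*d;y=(v-K[1,2])/K[1,1]*d
    return np.stack([x,-y,-d,np.ones_like(d)],-1)@E.T[:,:3]
def ray(n,u,v,z):
    a=P(n,u,v,0.0);b=P(n,u,v,1.0);return a+(b-a)*(z-a[2])/(b[2]-a[2])
E
python3 - <<'E'
from h import *
for n in("scene","top"):
    im,d=grab(n);cv2.imwrite(f"pics/{n}0.png",im);np.save(f"{n}0.npy",d)
    c=viewer.calibration(n);print(n,c)
print(telemetry.read_state())
E
```

```text
pics
scene {'camera_matrix': array([[382.15311081,   0.        , 314.39879358],
       [  0.        , 382.15311081, 206.877331  ],
       [  0.        ,   0.        ,   1.        ]]), 'extrinsics': array([[-0.88135518, -0.35411972,  0.31274955,  0.86149547],
       [ 0.47237012, -0.67298115,  0.56917733,  0.4668242 ],
       [ 0.00891763,  0.64938093,  0.760411  ,  0.75703501],
       [ 0.        ,  0.        ,  0.        ,  1.        ]])}
top {'camera_matrix': array([[495.99658352,   0.        , 319.57469228],
       [  0.        , 495.99658352, 193.24744772],
       [  0.        ,   0.        ,   1.        ]]), 'extrinsics': array([[ 4.06714353e-03,  9.85735732e-01, -1.68251373e-01,
         3.29680019e-01],
       [-9.99991729e-01,  4.01093882e-03, -6.73897433e-04,
        -2.51258974e-02],
       [ 1.05611860e-05,  1.68252723e-01,  9.85743892e-01,
         1.36441735e+00],
       [ 0.00000000e+00,  0.00000000e+00,  0.00000000e+00,
         1.00000000e+00]])}
{'t': 0.1, 'q': array([ 1.17059629e+00,  1.31099001e-01,  1.48914344e+00,  1.50415081e-05,
        1.52304119e+00, -8.54202386e-02]), 'dq': array([-0.00108545, -0.00244969, -0.00116427,  0.00014328,  0.00111439,
        0.00192515]), 'joint_torque': array([-6.62192383e-05, -5.61340427e+01, -4.93096697e+01,  7.69560342e-02,
        2.89392908e-02, -8.32320256e-05]), 'tool_pos': array([0.18555794, 0.57007102, 0.23469916]), 'orientation': array([-4.92351024e-01, -3.10234464e+00,  2.57225579e-03]), 'force': array([0.39149495, 0.28229542, 0.29929838]), 'wrist_torque': array([-0.04924501,  0.00817537,  0.02299671]), 'gripper_force': 0.0, 'opening': 0.09284552327560534}
```

View pics/top0.png

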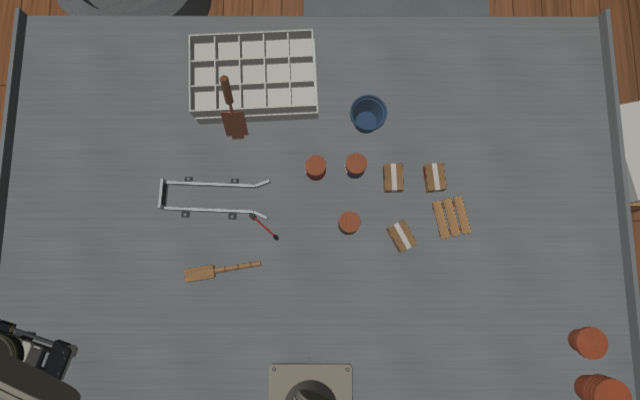

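View pics/scene0.png

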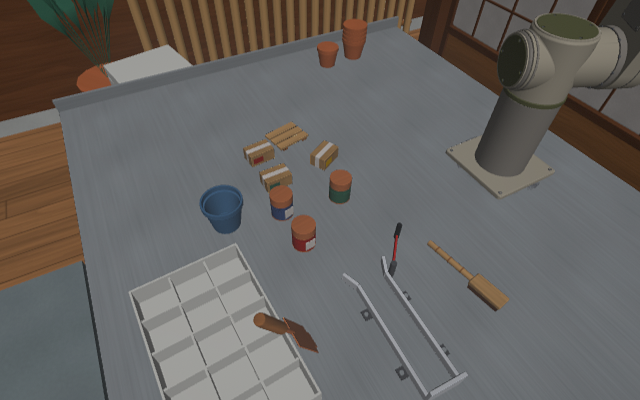

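The top view shows three tins: red at about (316,167), blue at (356,164) and green at (349,222). The cartons are at (394,177), (435,177) and (402,236), and the stand is at (452,217). The lane mouth is near (258,200) and its end stop near (163,195). The keeper hinge is at (253,216) with its pin at (276,237).

```bash
cat >> h.py <<'E'
def cloud(n):
    im,d=grab(n);v,u=np.mgrid[0:400,0:640];W=P(n,u,v,d);W[d==0]=np.nan;return im,d,W
def blobs(W,zlo,zhi,amin=15,mask=None):
    m=(W[...,2]>zlo)&(W[...,2]<zhi)
    if mask is not None:m&=mask
    k,l,s,c=cv2.connectedComponentsWithStats(m.astype(np.uint8),connectivity=4)
    return [(W[l==i],c[i],l==i) for i in range(1,k) if s[i,4]>=amin]
E
python3 - <<'E'
from h import *
for n in("top","scene"):
    im,d,W=cloud(n)
    reg=(W[...,0]>.25)&(W[...,0]<.72)&(W[...,1]<.45)&(W[...,1]>-.45)
    for nm,lo,hi in(("tin",.062,.085),("carton",.031,.045),("stand",.008,.02),("keeper",.02,.06)):
        for p,c,m in blobs(W,lo,hi,20,reg):
            xy=p[:,:2].astype(np.float32)
            cc,r=cv2.minEnclosingCircle(xy);R=cv2.minAreaRect(xy*1000)
            print(n,nm,len(p),c.round(1),"mean",p.mean(0).round(4),"medz",np.median(p[:,2]).round(4),"circ",np.round(cc,4),round(r,4),"rect",np.round(R[0],1),np.round(R[1],1),round(R[2],1),im[m].mean(0).round())
    if n=="top":cv2.imwrite("pics/topcrop.png",cv2.resize(im[90:290,150:480],None,fx=2.4,fy=2.4,interpolation=cv2.INTER_CUBIC))
E
```

```text
top tin 356 [355.9 163.5] mean [ 0.6314 -0.1211  0.0719] medz 0.072 circ [ 0.6323 -0.1219] 0.0287 rect [ 632.2 -121.8] [54.8 55.5] 42.4 [ 67.  87. 134.]
top tin 354 [315.1 165.3] mean [ 0.6258 -0.0119  0.0722] medz 0.0721 circ [ 0.6266 -0.0125] 0.0286 rect [626.6 -11.7] [53.6 55.9] 89.8 [ 67.  87. 134.]
top tin 364 [349.1 221.9] mean [ 0.4745 -0.1018  0.0723] medz 0.0726 circ [ 0.4748 -0.1019] 0.0284 rect [ 474.5 -101.7] [52.9 53.5] 89.9 [ 67.  89. 136.]
top carton 500 [435.1 176.6] mean [ 0.6036 -0.3393  0.038 ] medz 0.038 circ [ 0.6045 -0.3397] 0.0442 rect [ 604.6 -339.7] [76.  51.9] 5.0 [ 99. 119. 138.]
top carton 497 [393.2 177. ] mean [ 0.602  -0.225   0.0379] medz 0.0378 circ [ 0.6021 -0.2244] 0.0433 rect [ 602.  -225.6] [74.  51.2] 0.9 [ 99. 119. 137.]
top carton 20 [162.7 193.3] mean [0.5539 0.4007 0.04  ] medz 0.0413 circ [0.5528 0.4002] 0.0123 rect [552.8 402. ] [24.3  5.7] 0.5 [48. 48. 47.]
top carton 24 [256.3 219.8] mean [0.4825 0.1451 0.0421] medz 0.0425 circ [0.4828 0.1433] 0.0163 rect [483.2 142.9] [31.3 11.1] 57.0 [ 59.  59. 112.]
top carton 518 [401.8 235.6] mean [ 
[... 7657 characters left out ...]
dz 0.0399 circ [ 0.6353 -0.1143] 0.0282 rect [ 638.9 -106.1] [26.3 55.5] 66.1 [79. 72. 79.]
scene keeper 241 [303.8 240.3] mean [0.6358 0.0075 0.0398] medz 0.0402 circ [ 0.6293 -0.0069] 0.0273 rect [634.3   4.3] [25.  54.4] 65.6 [ 61.  66. 107.]
scene keeper 182 [394. 253.] mean [0.4736 0.1336 0.0426] medz 0.0437 circ [0.469  0.1268] 0.0483 rect [468.3 127.4] [96.1 13.1] 48.9 [52. 51. 80.]
scene keeper 902 [477.  280.9] mean [0.3489 0.268  0.0259] medz 0.0264 circ [0.3513 0.2351] 0.103 rect [352.1 235. ] [ 39.3 205.4] 10.0 [ 74. 103. 129.]
scene keeper 1517 [412.6 339.4] mean [0.5523 0.3012 0.0283] medz 0.0238 circ [0.5491 0.261 ] 0.1524 rect [551.2 263. ] [292.  108.4] 86.9 [145. 140. 138.]
```

View pics/topcrop.png

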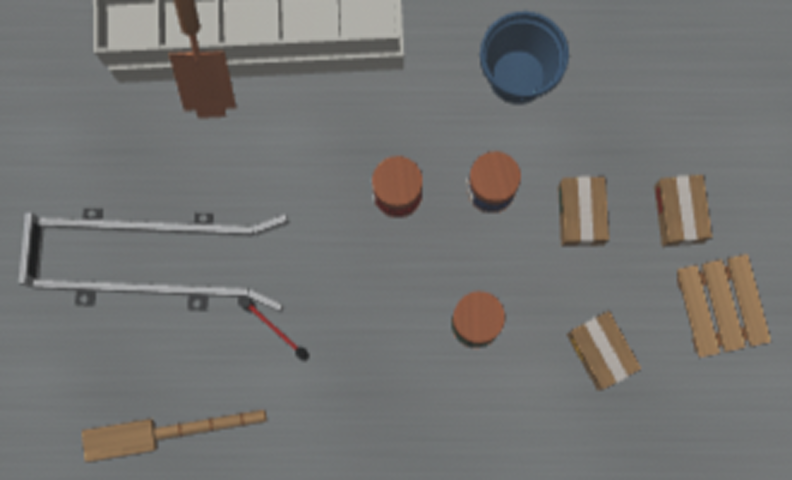

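The enlarged view confirms the layout. The lane runs along world +y, with its mouth at about y=0.154, and the keeper is wide open at crop (246,301) to (302,353). I'll move over the red tin first.

>>> send_rows([
  [[-1,0.35,-0.48,0,-0.5],[-1,0.735,-0.975,0,-1],[-1,0.735,-0.975,0,-1],[-1,0.735,-0.975,0,-1],[-1,0.735,-0.975,0,-1],[-1,0.735,-0.975,0,-1],[-1,0.735,-0.975,0,-1],[-1,0.735,-0.975,0,-1],[-1,0.735,-0.975,0,-1],[-1,0.735,-0.975,0,-1]],
], force=15)

```text
t: 1.03
tool_pos: [0.333, 0.3751, 0.2355]
orientation: [-1.982, -2.438, 0.0]
force: [0.1, 0.4, 0.2]
opening: 0.0932
gripper_force: 0.0
```

>>> send_rows([
  [[-1,0.735,-0.975,0,-1],[-1,0.735,-0.975,0,-1],[-1,0.735,-0.975,0,-1],[-1,0.735,-0.975,0,-1],[-1,0.735,-0.975,0,-1],[-1,0.735,-0.975,0,-1],[-1,0.735,-0.975,0,-1],[-1,0.735,-0.975,0,-1],[-1,0.735,-0.975,0,-1],[-1,0.735,-0.975,0,-1]],
])

```text
t: 1.87
tool_pos: [0.4798, 0.1803, 0.2354]
orientation: [-2.934, -1.124, 0.001]
force: [0.5, -0.4, -0.8]
opening: 0.0931
gripper_force: 0.0
```

>>> send_rows([
  [[-1,0.735,-0.965,0,-0.72],[-1,0.735,-0.965,0,-0.72],[-1,0.735,-0.965,0,-0.72],[-1,0.735,-0.965,0,-0.72],[-1,0.735,-0.965,0,-0.72],[-1,0.735,-0.965,0,-0.72],[-1,0.735,-0.965,0,-0.72],[-1,0.735,-0.965,0,-0.72],[-1,0.735,-0.965,0,-0.72],[-1,0.735,-0.965,0,-0.72]],
])

```text
t: 2.7
tool_pos: [0.6263, -0.0112, 0.2357]
orientation: [-3.141, 0.028, 0.0]
force: [0.2, -0.1, -0.0]
opening: 0.0928
gripper_force: 0.0
```

>>> send_rows([
  [[-1,0,-0.006,-0.2,-0.013],[-1,0,-0.006,-0.4,-0.013],[-1,0,-0.006,-0.6,-0.013],[-1,0,-0.006,-0.75,-0.013],[-1,0,-0.006,-0.85,-0.013],[-1,0,-0.006,-0.93,-0.013],[-1,0,-0.006,-1,-0.013],[-1,0,-0.006,-1,-0.013],[1,0,-0.006,-1,-0.013],[1,0,-0.006,-1,-0.013],[1,0,-0.006,-1,-0.013],[1,0,-0.006,-1,-0.013],[1,0,-0.006,-1,-0.013],[1,0,-0.006,-1,-0.013],[1,0,-0.006,-1,-0.013],[1,0,-0.006,-1,-0.013],[1,0,-0.006,-1,-0.013],[1,0,-0.006,-1,-0.013]],
], force=12)

```text
t: 4.2
tool_pos: [0.6273, -0.0136, 0.0364]
orientation: [-3.141, 0.055, -0.002]
force: [-1.0, 1.5, 5.4]
opening: 0.0557
gripper_force: 12.0
```

```bash
cat >> h.py <<'E'
L0=np.array([.5473+.032*(.154-.27),.154]);LX=np.array([.032,1])/np.hypot(.032,1);LY=np.array([-LX[1],LX[0]])
def lane(p):
    q=np.asarray(p)[:2]-L0;return (q@LX,q@LY)
def tins(n="top"):
    im,d,W=cloud(n);reg=(W[...,0]>.25)&(W[...,0]<.72)&(W[...,1]<.45)&(W[...,1]>-.45)
    hsv=cv2.cvtColor(im,cv2.COLOR_BGR2HSV);cop=(hsv[...,0]<14)&(hsv[...,1]>90)
    for p,c,m in blobs(W,.062,.085,40,reg&cop):
        xy=p[:,:2].astype(np.float32);cc,r=cv2.minEnclosingCircle(xy)
        print(n,len(p),c.round(),"xy",np.round(cc,4),"r",round(r,4),"z",np.median(p[:,2]).round(4),"lane",np.round(lane(cc),4))
    return im,d,W
E
python3 - <<'E'
from h import *
im,d,W=tins("scene")
s=telemetry.read_state();print(s["t"],s["tool_pos"],s["opening"],s["gripper_force"],s["force"])
# lane refinement from scene: rail tops, end stop, trowel
m=(W[...,2]>.019)&(W[...,2]<.028)&(W[...,1]>.17)&(W[...,1]<.39)&(W[...,0]>.48)&(W[...,0]<.62)
p=W[m]
for q in(p[p[:,0]<.55],p[p[:,0]>.55]):
    print(len(q),np.polyfit(q[:,1]-.27,q[:,0],1))
m=(W[...,2]>.035)&(W[...,2]<.055)&(W[...,1]>.37)&(W[...,1]<.43)&(W[...,0]>.5)&(W[...,0]<.6)
p=W[m];print("stop",len(p),p.min(0),p.max(0))
m=(W[...,2]>.02)&(W[...,1]>.05)&(W[...,1]<.4)&(W[...,0]>.62);p=W[m];i=p[:,0].argmin();print("trowel near",p[i])
E
```

```text
scene 333 [340. 178.] xy [ 0.4764 -0.1013] r 0.029 z 0.0737 lane [-0.2573  0.059 ]
scene 84 [273. 198.] xy [ 0.6475 -0.1217] r 0.0237 z 0.0735 lane [-0.2723 -0.1127]
4.25 [ 0.62725555 -0.0135997   0.03637052] 0.055959544701429276 12.000400945544243 [-1.02840621  1.73413228  5.96528292]
496 [0.03989679 0.51360134]
508 [0.0419383  0.58538236]
stop 286 [0.51323996 0.3987522  0.03559979] [0.59475685 0.40985655 0.05476505]
trowel near [0.6200527  0.05244098 0.37111026]
```

>>> send_rows([
  [[1,-0.03,0.03,0,0],[1,-0.08,0.08,0,0],[1,-0.14,0.14,0,0],[1,-0.2,0.21,0,0],[1,-0.26,0.28,0,0],[1,-0.32,0.34,0,0],[1,-0.37,0.4,0,0],[1,-0.41,0.44,0,0],[1,-0.43,0.47,0,0],[1,-0.43,0.5,0,0],[1,-0.427,0.55,0,0],[1,-0.425,0.6,0,0],[1,-0.423,0.65,0,0],[1,-0.42,0.71,0,0],[1,-0.418,0.77,0,0],[1,-0.417,0.83,0,0],[1,-0.416,0.88,0,0],[1,-0.415,0.92,0,0],[1,-0.415,0.92,0,0],[1,-0.415,0.92,0,0]],
])

```text
t: 5.92
tool_pos: [0.5439, 0.1718, 0.0364]
orientation: [-3.14, 0.054, -0.002]
force: [-0.4, 4.1, 6.8]
opening: 0.0562
gripper_force: 12.0
```

```bash
python3 - <<'E'
from h import *
im,d,W=tins("top")
s=telemetry.read_state();print(s["t"],s["tool_pos"],s["opening"],s["gripper_force"],s["force"])
cv2.imwrite("pics/s1.png",cv2.resize(im[120:270,150:420],None,fx=2.6,fy=2.6,interpolation=cv2.INTER_CUBIC))
im,d,W=tins("scene")
E
```

```text
top 342 [356. 163.] xy [ 0.6324 -0.1213] r 0.0282 z 0.0723 lane [-0.2724 -0.0976]
top 353 [349. 222.] xy [ 0.4745 -0.1023] r 0.028 z 0.0723 lane [-0.2583  0.0608]
5.9667 [0.54387234 0.17173383 0.03632742] 0.05620033801168275 12.000474818050861 [-0.23409273  3.94681613  6.79302237]
scene 328 [340. 178.] xy [ 0.4754 -0.102 ] r 0.0289 z 0.074 lane [-0.258  0.06 ]
scene 371 [281. 195.] xy [ 0.6329 -0.1215] r 0.0295 z 0.0737 lane [-0.2725 -0.0981]
scene 42 [377. 266.] xy [0.539  0.1596] r 0.0161 z 0.074 lane [0.0055 0.0048]
scene 136 [371. 275.] xy [0.5595 0.1674] r 0.0236 z 0.0735 lane [ 0.0139 -0.0155]
```

View pics/s1.png

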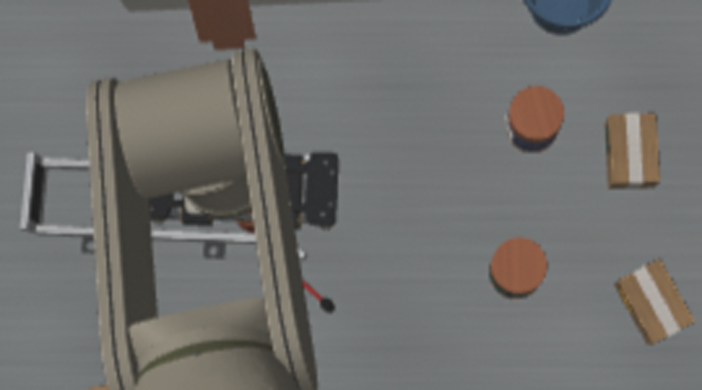

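The view shows the arm over the lane with the red tin in its mouth. The blue tin at (535,112) and the green tin at (518,265) haven't moved.

>>> send_rows([
  [[1,0,0.03,0,0],[1,0.003,0.08,0,0],[1,0.005,0.14,0,0],[1,0.008,0.2,0,0],[1,0.01,0.26,0,0],[1,0.013,0.32,0,0],[1,0.015,0.38,0,0],[1,0.018,0.44,0,0],[1,0.02,0.5,0,0],[1,0.023,0.56,0,0],[1,0.025,0.62,0,0],[1,0.027,0.68,0,0],[1,0.029,0.73,0,0],[1,0.03,0.76,0,0],[1,0.03,0.77,0,0],[1,0.03,0.77,0,0]],
])

```text
t: 7.35
tool_pos: [0.549, 0.3248, 0.0351]
orientation: [-3.141, 0.054, 0.002]
force: [-1.3, 1.1, 1.3]
opening: 0.0558
gripper_force: 12.0
```

>>> send_rows([
  [[-0.5,0,0,0,0],[-0.5,0,0,0,0],[-0.5,0,0,0,0],[-0.5,0,0,0,0],[-0.5,0,0,0.1,0],[-0.5,0,0,0.2,0],[-0.5,0,0,0.35,0],[-0.5,0,0,0.5,0],[-0.5,0,-0.2,0.5,0],[-1,0,-0.4,0.5,0],[-1,0,-0.6,0.5,0],[-1,0,-0.8,0.5,0],[-1,0,-1,0.5,0],[-1,0,-1,0.5,0]],
])

```text
t: 8.52
tool_pos: [0.5498, 0.1178, 0.1356]
orientation: [3.138, -0.063, -0.0]
force: [0.1, 0.0, 0.2]
opening: 0.0925
gripper_force: 0.0
```

```bash
python3 - <<'E'
from h import *
im,d,W=tins("top")
im,d,W=tins("scene")
s=telemetry.read_state();print(s["t"],s["tool_pos"],s["opening"],s["gripper_force"],s["force"])
E
```

```text
top 345 [356. 163.] xy [ 0.6322 -0.1215] r 0.0283 z 0.0721 lane [-0.2726 -0.0974]
top 358 [188. 194.] xy [0.5478 0.3231] r 0.0287 z 0.0721 lane [0.1692 0.0012]
top 354 [349. 222.] xy [ 0.4747 -0.1018] r 0.0281 z 0.0723 lane [-0.2579  0.0607]
scene 45 [332. 177.] xy [ 0.486  -0.1103] r 0.0241 z 0.0735 lane [-0.266   0.0491]
scene 374 [281. 195.] xy [ 0.6321 -0.1209] r 0.029 z 0.0738 lane [-0.272  -0.0972]
scene 780 [424. 338.] xy [0.5498 0.3243] r 0.0282 z 0.0738 lane [ 0.1704 -0.0008]
8.6167 [0.54989705 0.12271271 0.13578346] 0.09324620018980329 0.0 [-0.26484075 -0.04900098 -0.1605378 ]
```

>>> send_rows([
  [[-1,0.08,-0.18,0,0],[-1,0.16,-0.36,0,0],[-1,0.24,-0.54,0,0],[-1,0.32,-0.72,0,0],[-1,0.4,-0.9,0,0],[-1,0.41,-1,0,0],[-1,0.41,-1,0,0],[-1,0.41,-1,0,0],[-1,0.41,-1,0,0]],
])

```text
t: 9.37
tool_pos: [0.6317, -0.0738, 0.1353]
orientation: [-3.14, 0.053, 0.001]
force: [-0.3, 0.4, -0.6]
opening: 0.0931
gripper_force: 0.0
```

```bash
python3 - <<'E'
from h import *
im,d,W=tins("scene")
s=telemetry.read_state();print(s["t"],s["tool_pos"],s["orientation"])
E
```

```text
scene 325 [340. 178.] xy [ 0.4761 -0.1023] r 0.029 z 0.0739 lane [-0.2583  0.0592]
scene 293 [279. 196.] xy [ 0.6332 -0.1208] r 0.029 z 0.0736 lane [-0.2718 -0.0984]
scene 776 [424. 338.] xy [0.5498 0.324 ] r 0.0283 z 0.0738 lane [ 0.1701 -0.0008]
9.4167 [ 0.63166391 -0.0734814   0.13538359] [-3.14041312e+00  5.23466507e-02  7.77523801e-04]
```

>>> send_rows([
  [[-1,0.003,-0.1,0,0],[-1,0.003,-0.239,0,0],[-1,0.003,-0.239,-0.15,0],[-1,0.003,-0.239,-0.3,0],[-1,0.003,-0.239,-0.4,0],[-1,0.003,-0.239,-0.5,0],[-1,0.003,-0.239,-0.5,0],[-1,0.003,-0.239,-0.5,0],[1,0.003,-0.239,-0.5,0],[1,0.003,-0.239,-0.5,0],[1,0.003,-0.239,-0.5,0],[1,0.003,-0.239,-0.5,0],[1,0.003,-0.239,-0.5,0],[1,0.003,-0.239,-0.5,0],[1,0.003,-0.239,-0.5,0],[1,0.003,-0.239,-0.5,0],[1,0.003,-0.239,-0.5,0]],
])

```text
t: 10.83
tool_pos: [0.6327, -0.1234, 0.0362]
orientation: [-3.141, 0.055, -0.001]
force: [-0.8, 2.3, 5.0]
opening: 0.0557
gripper_force: 12.0
```

>>> send_rows([
  [[1,-0.02,0.03,0,0],[1,-0.05,0.08,0,0],[1,-0.08,0.14,0,0],[1,-0.11,0.2,0,0],[1,-0.14,0.26,0,0],[1,-0.17,0.32,0,0],[1,-0.2,0.38,0,0],[1,-0.23,0.44,0,0],[1,-0.26,0.5,0,0],[1,-0.29,0.56,0,0],[1,-0.32,0.62,0,0],[1,-0.35,0.68,0,0],[1,-0.38,0.74,0,0],[1,-0.41,0.8,0,0],[1,-0.43,0.86,0,0],[1,-0.445,0.91,0,0],[1,-0.455,0.95,0,0],[1,-0.46,0.97,0,0],[1,-0.46,0.97,0,0]],
])

```text
t: 12.42
tool_pos: [0.5395, 0.0724, 0.0361]
orientation: [-3.141, 0.053, -0.001]
force: [-0.6, 2.2, 7.5]
opening: 0.0562
gripper_force: 12.0
```

```bash
python3 - <<'E'
from h import *
im,d,W=tins("top")
im,d,W=tins("scene")
s=telemetry.read_state();print(s["t"],s["tool_pos"],s["orientation"],s["opening"])
E
```

```text
top 361 [188. 194.] xy [0.5469 0.3236] r 0.0291 z 0.072 lane [0.1696 0.0021]
top 352 [349. 222.] xy [ 0.4748 -0.1021] r 0.028 z 0.0721 lane [-0.2582  0.0606]
scene 174 [336. 177.] xy [ 0.479  -0.1035] r 0.0271 z 0.0739 lane [-0.2595  0.0563]
scene 111 [347. 239.] xy [0.5553 0.07  ] r 0.0221 z 0.0732 lane [-0.0835 -0.0144]
scene 782 [424. 338.] xy [0.5492 0.3241] r 0.0285 z 0.0737 lane [ 1.702e-01 -1.000e-04]
12.5167 [0.53951886 0.07233662 0.03614335] [-3.14022479e+00  5.31846931e-02 -3.32519538e-04] 0.05584245818848638
```

>>> send_rows([
  [[1,0.004,0.03,0,0],[1,0.008,0.08,0,0],[1,0.012,0.14,0,0],[1,0.015,0.2,0,0],[1,0.018,0.26,0,0],[1,0.02,0.32,0,0],[1,0.022,0.38,0,0],[1,0.025,0.44,0,0],[1,0.027,0.5,0,0],[1,0.029,0.56,0,0],[1,0.031,0.62,0,0],[1,0.033,0.68,0,0],[1,0.034,0.73,0,0],[1,0.035,0.77,0,0],[1,0.035,0.785,0,0],[1,0.035,0.785,0,0]],
])

```text
t: 13.85
tool_pos: [0.5463, 0.2289, 0.0361]
orientation: [3.141, -0.053, 0.0]
force: [-0.7, -0.7, 8.1]
opening: 0.0557
gripper_force: 12.0
```

>>> send_rows([
  [[-0.42,0,0,0,0],[-0.42,0,0,0,0],[-0.42,0,0,0,0],[-0.42,0,0,0,0],[-0.42,0,0,0.1,0],[-0.42,0,0,0.2,0],[-0.42,0,0,0.35,0],[-0.42,0,0,0.5,0],[-0.42,-0.07,-0.2,0.5,0],[-1,-0.14,-0.4,0.5,0],[-1,-0.21,-0.6,0.5,0],[-1,-0.28,-0.8,0.5,0],[-1,-0.35,-1,0.5,0],[-1,-0.35,-1,0.5,0],[-1,-0.35,-1,0.5,0]],
])

```text
t: 15.1
tool_pos: [0.4765, 0.0255, 0.1354]
orientation: [3.141, -0.062, -0.0]
force: [-0.6, 0.2, 0.9]
opening: 0.0927
gripper_force: 0.0
```

```bash
python3 - <<'E'
from h import *
im,d,W=tins("top")
im,d,W=tins("scene")
s=telemetry.read_state();print(s["t"],s["tool_pos"],s["orientation"],s["opening"])
E
```

```text
top 361 [188. 194.] xy [0.5468 0.3244] r 0.0291 z 0.0721 lane [0.1704 0.0022]
top 354 [225. 195.] xy [0.5447 0.2276] r 0.0286 z 0.072 lane [0.0736 0.0013]
top 356 [360. 217.] xy [ 0.4864 -0.1309] r 0.0282 z 0.0725 lane [-0.2866  0.048 ]
scene 320 [331. 173.] xy [ 0.4873 -0.1307] r 0.0288 z 0.0739 lane [-0.2864  0.0472]
scene 636 [394. 295.] xy [0.5466 0.2283] r 0.0284 z 0.0739 lane [ 0.0744 -0.0006]
scene 781 [424. 338.] xy [0.5496 0.3242] r 0.0284 z 0.0738 lane [ 0.1703 -0.0005]
15.2 [0.47745347 0.02782088 0.13563842] [-3.14045153e+00  5.69957945e-02 -4.08086558e-04] 0.09326631252440812
```

The green tin was knocked about 3 cm, to (0.487, -0.131), so I'll go there.

>>> send_rows([
  [[-0.7,0.03,-0.2,0,0],[-0.7,0.048,-0.4,0,0],[-0.7,0.048,-0.6,0,0],[-0.7,0.048,-0.72,0,0],[-0.7,0.048,-0.79,0,0],[-0.7,0.048,-0.793,0,0],[-0.7,0.048,-0.793,-0.12,0],[-0.7,0.048,-0.793,-0.25,0],[-0.7,0.048,-0.793,-0.38,0],[-0.7,0.048,-0.793,-0.5,0],[-0.7,0.048,-0.793,-0.5,0],[1,0.048,-0.793,-0.5,0],[1,0.048,-0.793,-0.5,0],[1,0.048,-0.793,-0.5,0],[1,0.048,-0.793,-0.5,0],[1,0.048,-0.793,-0.5,0],[1,0.048,-0.793,-0.5,0],[1,0.048,-0.793,-0.5,0],[1,0.048,-0.793,-0.5,0]],
])

```text
t: 16.78
tool_pos: [0.4885, -0.1313, 0.0376]
orientation: [3.141, -0.056, 0.005]
force: [-0.1, 2.6, 7.6]
opening: 0.056
gripper_force: 12.0
```

>>> send_rows([
  [[1,0.01,0.03,0,0],[1,0.025,0.08,0,0],[1,0.045,0.14,0,0],[1,0.065,0.2,0,0],[1,0.085,0.26,0,0],[1,0.105,0.32,0,0],[1,0.125,0.38,0,0],[1,0.145,0.44,0,0],[1,0.165,0.5,0,0],[1,0.185,0.56,0,0],[1,0.205,0.62,0,0],[1,0.22,0.68,0,0],[1,0.235,0.74,0,0],[1,0.245,0.8,0,0],[1,0.255,0.86,0,0],[1,0.26,0.92,0,0],[1,0.26,0.96,0,0],[1,0.26,0.96,0,0]],
])

```text
t: 18.28
tool_pos: [0.5406, 0.0621, 0.0376]
orientation: [-3.141, 0.054, -0.006]
force: [0.8, 3.9, 6.3]
opening: 0.0557
gripper_force: 12.0
```

>>> send_rows([
  [[1,0.001,0.03,0,0],[1,0.003,0.08,0,0],[1,0.005,0.14,0,0],[1,0.007,0.2,0,0],[1,0.009,0.26,0,0],[1,0.011,0.32,0,0],[1,0.013,0.36,0,0],[1,0.013,0.385,0,0],[1,0.013,0.385,0,0],[-0.42,0.013,0.385,0,0],[-0.42,0.013,0.385,0,0],[-0.42,0.013,0.385,0,0],[-0.42,0.013,0.385,0,0],[-0.42,0.013,0.385,0.1,0],[-0.42,0.013,0.385,0.2,0],[-0.42,0.013,0.385,0.35,0],[-0.42,0.013,0.385,0.4,0],[-0.42,0.013,0.385,0.4,0]],
])

```text
t: 19.78
tool_pos: [0.544, 0.1382, 0.1192]
orientation: [-3.14, 0.056, -0.01]
force: [0.2, -0.0, 0.3]
opening: 0.0659
gripper_force: 0.0
```

>>> send_rows([
  [[1,-0.005,-0.15,0,0],[1,-0.01,-0.31,0,0],[1,-0.01,-0.31,0,0],[1,-0.01,-0.31,0,0],[1,-0.01,-0.31,0,0],[1,-0.01,-0.31,0,0],[1,-0.01,-0.31,0,0],[1,-0.01,-0.31,0,0]],
])

```text
t: 20.45
tool_pos: [0.5394, 0.0768, 0.1153]
orientation: [-3.141, 0.054, 0.001]
force: [0.8, -0.2, -0.3]
opening: 0.0171
gripper_force: 0.0
```

```bash
python3 - <<'E'
from h import *
im,d,W=tins("top")
im,d,W=tins("scene")
cv2.imwrite("pics/s2.png",cv2.resize(im[160:400,280:500],None,fx=2.5,fy=2.5,interpolation=cv2.INTER_CUBIC))
s=telemetry.read_state();print(s["t"],s["tool_pos"],s["orientation"],s["opening"],s["force"])
E
```

```text
top 357 [188. 194.] xy [0.5471 0.323 ] r 0.0284 z 0.0719 lane [0.169  0.0019]
top 152 [219. 195.] xy [0.5449 0.2338] r 0.0274 z 0.0721 lane [0.0798 0.0012]
top 64 [257. 204.] xy [0.523  0.1398] r 0.02 z 0.0727 lane [-0.0149  0.0201]
scene 527 [371. 260.] xy [0.5416 0.1386] r 0.0283 z 0.0739 lane [-0.0155  0.0015]
scene 632 [394. 295.] xy [0.5472 0.2285] r 0.0285 z 0.0739 lane [ 0.0746 -0.0012]
scene 785 [424. 338.] xy [0.549  0.3236] r 0.0287 z 0.0738 lane [ 0.1697 -0.    ]
20.55 [0.53952692 0.07654199 0.11554053] [-3.14104691e+00  5.39269206e-02  1.07277856e-04] 0.00893923669860186 [-0.56489773 -0.20430267 -0.17447883]
```

View pics/s2.png

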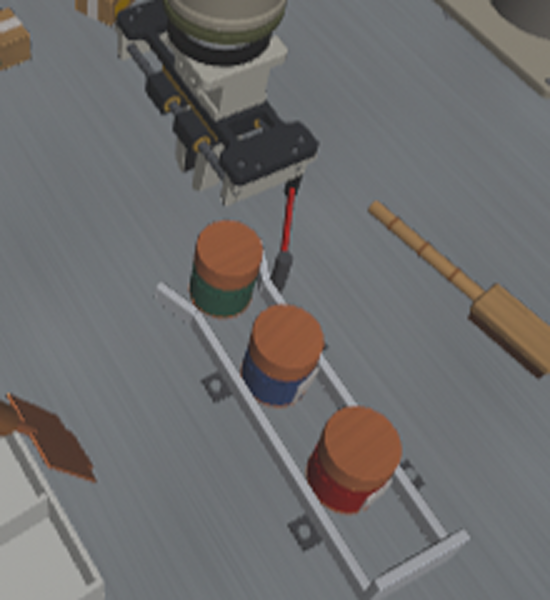

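The picture shows green, blue and red in single file between the rails, at (228,260), (285,345) and (360,450). The gripper is behind them, so next it pushes.

>>> send_rows([
  [[1,0,0,-0.15,0],[1,0,0,-0.3,0],[1,0,0,-0.43,0],[1,0,0,-0.43,0],[1,0.005,0.03,-0.43,0],[1,0.01,0.08,-0.43,0],[1,0.012,0.12,-0.43,0],[1,0.014,0.17,-0.43,0],[1,0.016,0.22,-0.43,0],[1,0.018,0.27,-0.43,0],[1,0.02,0.32,-0.43,0],[1,0.022,0.37,-0.43,0],[1,0.024,0.42,-0.43,0],[1,0.026,0.46,-0.43,0],[1,0.028,0.5,-0.43,0],[1,0.03,0.54,-0.43,0],[1,0.03,0.57,-0.43,0],[1,0.03,0.59,-0.43,0],[1,0.03,0.6,-0.43,0]],
])

```text
t: 22.13
tool_pos: [0.5454, 0.1965, 0.0295]
orientation: [3.141, -0.055, -0.0]
force: [0.2, -2.4, -0.3]
opening: 0.0001
gripper_force: 1.3
```

```bash
python3 - <<'E'
from h import *
im,d,W=tins("top")
im,d,W=tins("scene")
s=telemetry.read_state();print(s["t"],s["tool_pos"],s["orientation"],s["opening"],s["force"])
E
```

```text
top 89 [170. 194.] xy [0.5484 0.3664] r 0.0235 z 0.0718 lane [0.2125 0.002 ]
scene 112 [390. 304.] xy [0.5638 0.2403] r 0.0182 z 0.0739 lane [ 0.0869 -0.0174]
scene 1558 [425. 340.] xy [0.5526 0.3268] r 0.0541 z 0.0743 lane [ 0.173  -0.0035]
22.2333 [0.54547166 0.19623625 0.02952905] [-3.14093549e+00  5.48532193e-02  2.49679816e-04] 0.00044130613310320725 [-0.80312126 -1.31931439 -0.14666163]
```

>>> send_rows([
  [[1,0.001,0.01,0,0],[1,0.002,0.02,0,0],[1,0.002,0.03,0,0],[1,0.002,0.04,0,0],[1,0.002,0.05,0,0],[1,0.002,0.055,0,0],[1,0.002,0.06,0,0]],
])

```text
t: 22.82
tool_pos: [0.5464, 0.208, 0.0301]
orientation: [3.141, -0.055, 0.001]
force: [0.4, -5.1, 3.7]
opening: 0.0007
gripper_force: 2.4
```

>>> send_rows([
  [[1,0,0.005,0,0],[1,0,0.01,0,0],[1,0,0.015,0,0]],
])

```text
t: 23.07
tool_pos: [0.5466, 0.2109, 0.0302]
orientation: [3.141, -0.055, 0.002]
force: [1.0, -5.4, 4.7]
opening: 0.0005
gripper_force: 2.9
```

>>> send_rows([
  [[1,0,0.005,0,0],[1,0,0.01,0,0]],
])

```text
t: 23.23
tool_pos: [0.5466, 0.2128, 0.0302]
orientation: [3.141, -0.056, 0.002]
force: [1.5, -5.3, 4.2]
opening: 0.0007
gripper_force: 2.9
```

>>> send_rows([
  [[1,0,0.005,0,0],[1,0,0.01,0,0]],
])

```text
t: 23.4
tool_pos: [0.5466, 0.2148, 0.0303]
orientation: [3.141, -0.056, 0.002]
force: [1.3, -6.3, 3.8]
opening: 0.0005
gripper_force: 2.7
```

>>> send_rows([
  [[1,0,0.005,0,0],[1,0,0.01,0,0]],
])

```text
t: 23.57
tool_pos: [0.5467, 0.2168, 0.0303]
orientation: [3.141, -0.056, 0.002]
force: [1.3, -5.8, 4.6]
opening: 0.0003
gripper_force: 2.8
```

```bash
python3 - <<'E'
from h import *
im,d,W=tins("top")
im,d,W=tins("scene")
s=telemetry.read_state();print(s["t"],s["tool_pos"],s["orientation"],s["opening"],s["force"])
E
```

```text
scene 48 [411. 298.] xy [0.5237 0.2512] r 0.0093 z 0.0756 lane [0.0965 0.023 ]
scene 41 [401. 303.] xy [0.5531 0.2496] r 0.013 z 0.0765 lane [ 0.0959 -0.0065]
scene 104 [396. 313.] xy [0.5635 0.261 ] r 0.0187 z 0.0739 lane [ 0.1076 -0.0165]
scene 1631 [432. 351.] xy [0.5525 0.347 ] r 0.0537 z 0.0742 lane [ 0.1932 -0.0028]
23.6667 [0.54655001 0.21701101 0.0301698 ] [-3.14092554e+00  5.53878430e-02 -1.85573124e-03] 0.0003773941166775209 [ 1.40642561 -4.62060886  4.02833159]
```

>>> send_rows([
  [[1,0,0.005,0,0],[1,0,0.01,0,0]],
])

```text
t: 23.83
tool_pos: [0.5463, 0.2179, 0.0299]
orientation: [3.139, -0.055, 0.001]
force: [1.1, -13.4, 5.1]
opening: 0.0002
gripper_force: 7.1
```

>>> send_rows([
  [[1,0,0.005,0,0],[1,0,0.01,0,0]],
])

```text
t: 24.0
tool_pos: [0.5463, 0.2181, 0.0297]
orientation: [3.137, -0.056, -0.0]
force: [1.3, -23.4, 7.1]
opening: 0.0007
gripper_force: 11.7
```

The tins are now against the stop, as the force rose sharply. I'll retreat and move to the keeper.

>>> send_rows([
  [[1,0,-0.05,0,0],[1,0,-0.1,0,0],[1,0,-0.1,0.2,0],[1,0,-0.1,0.4,0],[1,0,-0.1,0.5,0],[1,-0.12,-0.2,0.5,0],[1,-0.25,-0.3,0.5,0],[1,-0.38,-0.4,0.5,0],[1,-0.5,-0.5,0.5,0],[1,-0.62,-0.6,0.5,0],[1,-0.72,-0.665,0.5,0],[1,-0.72,-0.665,0.5,0],[1,-0.72,-0.665,0.5,0]],
])

```text
t: 25.08
tool_pos: [0.4014, 0.0878, 0.1295]
orientation: [-3.14, 0.057, -0.001]
force: [0.7, 0.5, 0.8]
opening: 0.0008
gripper_force: 0.0
```

```bash
python3 - <<'E'
from h import *
im,d,W=tins("top")
m=(W[...,2]>.03)&(W[...,2]<.08)&(W[...,1]>.37)&(W[...,1]<.44)&(W[...,0]>.5)&(W[...,0]<.6)
im,d,W=tins("scene")
cv2.imwrite("pics/s3.png",cv2.resize(im[180:400,310:510],None,fx=2.7,fy=2.7,interpolation=cv2.INTER_CUBIC))
s=telemetry.read_state();print(s["t"],s["tool_pos"],s["orientation"],s["opening"],s["force"])
E
```

```text
top 1071 [191. 194.] xy [0.5497 0.3147] r 0.0841 z 0.0721 lane [ 0.1608 -0.001 ]
scene 2327 [423. 338.] xy [0.5514 0.3157] r 0.0841 z 0.0738 lane [ 0.1619 -0.0026]
25.1833 [0.4026758  0.08835489 0.1299722 ] [-3.14024162e+00  5.54453653e-02 -2.05134393e-03] 0.0011285496084483854 [0.79794515 0.42920436 0.84696572]
```

View pics/s3.png

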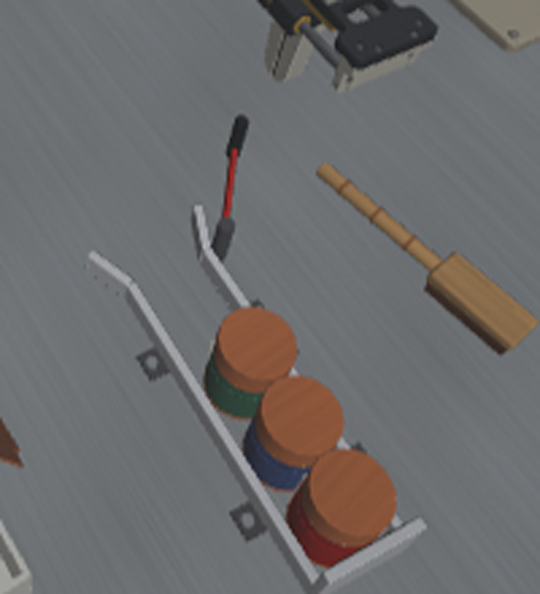

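All three tins are upright and closed up against the stop, and the keeper pin is at crop (240,120). Next I'll sweep the keeper shut.

>>> send_rows([
  [[1,0,-0.03,-0.15,0],[1,0,-0.03,-0.31,0],[1,0,-0.03,-0.31,0],[1,0.04,-0.03,-0.31,0],[1,0.08,-0.03,-0.31,0],[1,0.12,-0.03,-0.31,0],[1,0.16,-0.03,-0.31,0],[1,0.2,-0.03,-0.31,0],[1,0.24,-0.03,-0.31,0],[1,0.28,-0.03,-0.31,0],[1,0.32,-0.03,-0.31,0],[1,0.37,-0.03,-0.31,0],[1,0.42,-0.03,-0.31,0],[1,0.47,-0.03,-0.31,0],[1,0.52,-0.03,-0.31,0],[1,0.57,-0.03,-0.31,0],[1,0.62,-0.03,-0.31,0],[1,0.66,-0.03,-0.31,0],[1,0.66,-0.03,-0.31,0]],
])

```text
t: 26.77
tool_pos: [0.5356, 0.082, 0.0678]
orientation: [-3.141, 0.055, -0.002]
force: [0.2, 0.7, -0.5]
opening: 0.0006
gripper_force: 0.0
```

```bash
python3 - <<'E'
from h import *
im,d=grab("scene")
cv2.imwrite("pics/s4.png",cv2.resize(im[160:340,300:480],None,fx=3,fy=3,interpolation=cv2.INTER_CUBIC))
s=telemetry.read_state();print(s["t"],s["tool_pos"],s["force"])
E
```

```text
26.8167 [0.5349208  0.0819163  0.06773187] [ 0.5238905  -0.63817177 -0.54720252]
```

View pics/s4.png

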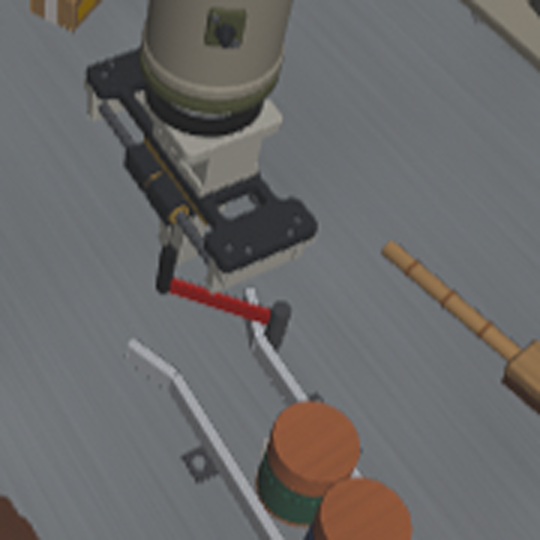

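The keeper bar is swung more than halfway. Its pin is at (168,270) against the fingers, so I'll finish from the outside.

>>> send_rows([
  [[1,-0.05,0,0,0],[1,-0.05,-0.12,0,0],[1,-0.05,-0.22,0,0],[1,0.09,-0.22,0,0],[1,0.09,-0.22,0,0],[1,0.09,-0.14,0,0],[1,0.09,-0.06,0,0],[1,0.14,-0.01,0,0],[1,0.19,0.05,0,0],[1,0.215,0.1,0,0],[1,0.235,0.155,0,0],[1,0.24,0.2,0,0],[1,0.245,0.24,0,0],[1,0.245,0.26,0,0]],
])

```text
t: 27.98
tool_pos: [0.5828, 0.1348, 0.0677]
orientation: [3.141, -0.054, -0.0]
force: [1.3, -13.8, 2.2]
opening: 0.0004
gripper_force: 7.2
```

>>> send_rows([
  [[1,0,0.005,0,0],[1,0,0.01,0,0],[1,0,0.015,0,0]],
])

```text
t: 28.23
tool_pos: [0.5828, 0.1348, 0.0677]
orientation: [3.137, -0.056, -0.0]
force: [1.0, -14.1, 2.5]
opening: 0.0002
gripper_force: 7.1
```

>>> send_rows([
  [[1,0,0.005,0,0],[1,0,0.01,0,0],[1,0,0.015,0,0]],
])

```text
t: 28.48
tool_pos: [0.5829, 0.1353, 0.0677]
orientation: [3.134, -0.057, -0.001]
force: [-0.4, -25.7, 5.0]
opening: 0.0005
gripper_force: 12.7
```

The keeper is shut against its stop, with the force rising to 25 N. Now the cartons.

>>> send_rows([
  [[1,0,-0.05,0,0],[1,0,-0.12,0,0],[-0.3,0,-0.15,0.2,0],[-0.3,0,-0.15,0.4,0],[-0.3,0.02,-0.35,0.4,0.05],[-0.5,0.05,-0.55,0.4,0.1],[-0.5,0.08,-0.75,0.4,0.125],[-0.5,0.105,-1,0.4,0.125],[-0.5,0.105,-1,0.4,0.125]],
])

```text
t: 29.23
tool_pos: [0.6038, -0.0662, 0.1478]
orientation: [3.136, 0.144, 0.001]
force: [-0.2, -0.3, -0.3]
opening: 0.0425
gripper_force: 0.0
```

>>> send_rows([
  [[-0.5,0,-0.2,0,0],[-0.5,0,-0.4,0,0],[-0.5,0,-0.6,0,0],[-0.5,0,-0.8,0,0],[-0.5,0,-1,0,0],[-0.5,0,-1,0,0],[-0.5,0,-1,0,0]],
])

```text
t: 29.82
tool_pos: [0.603, -0.2623, 0.1472]
orientation: [-3.138, -0.144, 0.001]
force: [0.6, 1.3, -0.4]
opening: 0.07
gripper_force: 0.0
```

```bash
cat >> h.py <<'E'
def cartons(n="scene",lo=.031,hi=.046):
    im,d,W=cloud(n);reg=(W[...,0]>.36)&(W[...,0]<.68)&(W[...,1]<-.15)&(W[...,1]>-.46)
    hsv=cv2.cvtColor(im,cv2.COLOR_BGR2HSV)
    for p,c,m in blobs(W,lo,hi,60,reg):
        xy=p[:,:2].astype(np.float32);R=cv2.minAreaRect(xy*1000)
        print(n,len(p),c.round(),"rect",np.round(R[0],1),np.round(R[1],1),round(R[2],1),"z",np.median(p[:,2]).round(4))
    return im,d,W
def st():
    s=telemetry.read_state();o=s["orientation"];Rm=cv2.Rodrigues(np.array(o))[0]
    print("t",round(s["t"],2),"pos",s["tool_pos"].round(4),"yaw",np.degrees(np.arctan2(Rm[1,1],Rm[0,1])).round(2),"tilt",np.degrees(np.arccos(-Rm[2,2])).round(2),"op",round(s["opening"],4),"gf",round(s["gripper_force"],1),"F",s["force"].round(1))
E
python3 - <<'E'
from h import *
cartons("top");cartons("scene");im,d,W=tins("top");st()
cv2.imwrite("pics/s5.png",cv2.resize(im[150:250,150:300],None,fx=4,fy=4,interpolation=cv2.INTER_CUBIC))
E
```

```text
top 311 [435. 182.] rect [ 591.8 -340.9] [49.9 50.2] 6.5 z 0.0381
top 100 [399. 185.] rect [ 581.9 -236.9] [33.5 28.9] 2.8 z 0.0383
scene 361 [258. 149.] rect [ 603.3 -340.1] [75.3 53.2] 6.1 z 0.0395
scene 366 [324. 151.] rect [ 441.5 -244.9] [77.4 50.8] 27.4 z 0.0396
scene 430 [275. 174.] rect [ 602.3 -224.8] [74.7 54.8] 2.3 z 0.0396
top 1075 [191. 194.] xy [0.547  0.3147] r 0.0847 z 0.0722 lane [0.1607 0.0018]
t 29.97 pos [ 0.6038 -0.2588  0.1473] yaw -84.48 tilt 0.06 op 0.0702 gf 0.0 F [ 0.1 -0.1  0.4]
```

View pics/s5.png

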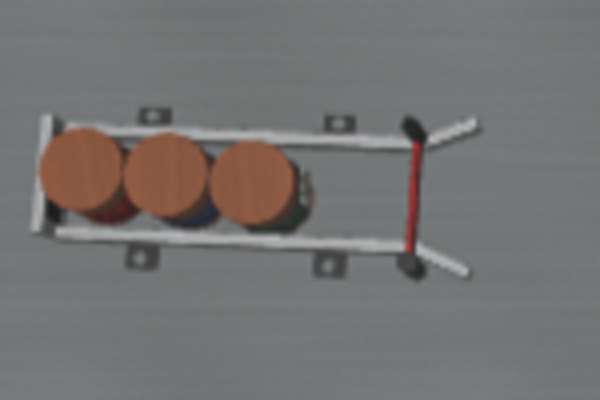

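Top view: the keeper is square across the mouth, with its pin at (413,128) and hinge at (411,265), and the three tins are closed up. I'll grasp the first carton.

>>> send_rows([
  [[-0.5,0,-0.2,0,0],[-0.5,0,-0.38,0,0],[-0.5,0,-0.406,0,0],[-0.5,0,-0.406,-0.2,0],[-0.5,0,-0.406,-0.38,0],[-0.5,0,-0.406,-0.5,0],[-0.5,0,-0.406,-0.58,0],[-0.5,0,-0.406,-0.607,0],[-0.5,0,-0.406,-0.607,0],[1,0,-0.406,-0.607,0],[1,0,-0.406,-0.607,0],[1,0,-0.406,-0.607,0],[1,0,-0.406,-0.607,0],[1,0,-0.406,-0.607,0],[1,0,-0.406,-0.607,0],[1,0,-0.406,-0.607,0]],
], force=25)

```text
t: 31.3
tool_pos: [0.6053, -0.342, 0.0286]
orientation: [3.136, 0.15, 0.005]
force: [-0.0, 1.3, 6.3]
opening: 0.0501
gripper_force: 25.0
```

>>> send_rows([
  [[1,0,0,0.05,0],[1,0,0,0.12,0],[1,0,0,0.2,0],[1,0,0,0.25,0],[1,-0.1,-0.04,0.25,0.03],[1,-0.2,-0.08,0.25,0.06],[1,-0.3,-0.12,0.25,0.09],[1,-0.4,-0.165,0.25,0.113],[1,-0.48,-0.2,0.25,0.113],[1,-0.545,-0.225,0.25,0.113],[1,-0.545,-0.225,0.25,0.113],[1,-0.545,-0.225,0.25,0.113],[1,-0.545,-0.225,0.25,0.113]],
])

```text
t: 32.38
tool_pos: [0.4957, -0.3862, 0.0768]
orientation: [3.123, 0.335, 0.002]
force: [-0.5, -0.2, -0.5]
opening: 0.0499
gripper_force: 25.0
```

```bash
python3 - <<'E'
from h import *
cartons("scene",.07,.1);st()
E
```

```text
scene 367 [283. 117.] rect [ 500.7 -381.9] [70.5 79.8] 40.4 z 0.0872
t 32.43 pos [ 0.4958 -0.386   0.0767] yaw -77.71 tilt 0.05 op 0.0499 gf 25.0 F [-1.1  0.1 -1. ]
```

>>> send_rows([
  [[1,0,0.002,-0.06,0],[1,0,0.004,-0.12,0],[1,0,0.004,-0.155,0],[1,0,0.004,-0.17,0],[1,0,0.004,-0.17,0],[-0.4,0,0.004,-0.17,0],[-0.4,0,0.004,-0.17,0],[-0.4,0,0.004,-0.17,0],[-0.4,0,0.004,-0.17,0],[-0.4,0,0.004,-0.1,0],[-0.4,0,0.004,0,0],[-0.4,0,0.004,0.15,0],[-0.4,0,0.004,0.3,0],[-0.5,0.15,0.2,0.3,-0.1],[-0.5,0.3,0.4,0.3,-0.18],[-0.5,0.42,0.6,0.3,-0.18],[-0.5,0.54,0.78,0.3,-0.18],[-0.5,0.54,0.8,0.3,-0.18],[-0.5,0.54,0.8,0.3,-0.18],[-0.5,0.54,0.8,0.3,-0.18]],
])

```text
t: 34.1
tool_pos: [0.6038, -0.2249, 0.1373]
orientation: [3.141, 0.045, 0.001]
force: [-0.3, 0.2, -0.4]
opening: 0.0697
gripper_force: 0.0
```

```bash
python3 - <<'E'
from h import *
for n in("scene","top"):
    cartons(n);cartons(n,.046,.062)
st()
E
```

```text
scene 363 [324. 151.] rect [ 442.  -244.9] [77.  51.1] 26.8 z 0.0397
scene 430 [275. 174.] rect [ 602.4 -225.4] [53.7 75.3] 89.6 z 0.0395
top 275 [394. 183.] rect [ 586.3 -225.8] [42.8 50.9] 3.1 z 0.0384
top 521 [455. 216.] rect [ 493.8 -385.2] [74.1 51.8] 12.4 z 0.0521
t 34.3 pos [ 0.6024 -0.2277  0.1366] yaw -88.63 tilt 0.03 op 0.0698 gf 0.0 F [ 0.3 -1.4 -0.7]
```

>>> send_rows([
  [[-0.5,0,0.012,-0.15,0],[-0.5,0,0.012,-0.3,0],[-0.5,0,0.012,-0.42,0],[-0.5,0,0.012,-0.5,0],[-0.5,0,0.012,-0.548,0],[-0.5,0,0.012,-0.548,0],[1,0,0.012,-0.548,0],[1,0,0.012,-0.548,0],[1,0,0.012,-0.548,0],[1,0,0.012,-0.548,0],[1,0,0.012,-0.548,0],[1,0,0.012,-0.548,0],[1,0,0.012,-0.548,0]],
])

```text
t: 35.38
tool_pos: [0.6041, -0.2246, 0.0285]
orientation: [3.14, 0.04, 0.004]
force: [-0.2, -0.6, 5.9]
opening: 0.0496
gripper_force: 25.0
```

>>> send_rows([
  [[1,0,0,0.06,0],[1,0,0,0.14,0],[1,0,0,0.24,0],[1,0,0,0.34,0],[1,0,0,0.42,0],[1,-0.06,-0.09,0.42,0.03],[1,-0.14,-0.2,0.42,0.06],[1,-0.22,-0.32,0.42,0.09],[1,-0.3,-0.44,0.42,0.12],[1,-0.38,-0.56,0.42,0.15],[1,-0.45,-0.66,0.42,0.183],[1,-0.5,-0.74,0.42,0.183],[1,-0.535,-0.8,0.42,0.183],[1,-0.535,-0.8,0.42,0.183],[1,-0.535,-0.8,0.42,0.183]],
])

```text
t: 36.63
tool_pos: [0.4959, -0.384, 0.111]
orientation: [-3.123, -0.338, -0.001]
force: [0.4, 0.9, -1.4]
opening: 0.0492
gripper_force: 25.0
```

```bash
python3 - <<'E'
from h import *
im,_,_=cartons("scene",.1,.14);st()
cv2.imwrite("pics/s6.png",cv2.resize(im[60:220,200:400],None,fx=3,fy=3,interpolation=cv2.INTER_CUBIC))
E
```

```text
scene 457 [283. 108.] rect [ 500.7 -381.1] [72.5 80.7] 30.4 z 0.1214
t 36.68 pos [ 0.4963 -0.3833  0.1108] yaw -77.58 tilt 0.04 op 0.0496 gf 25.0 F [-0.8  0.1 -1.2]
```

View pics/s6.png

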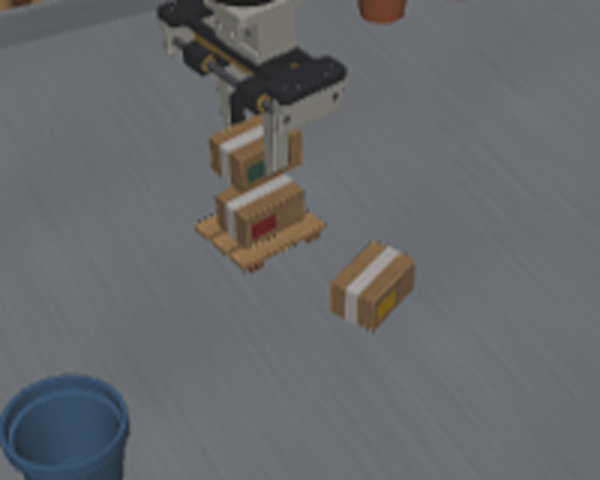

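The held carton (green label) is level at (255,155), above the red-label carton on the stand at (260,215). I'll lower and release it.

>>> send_rows([
  [[1,0,-0.01,-0.05,0],[1,0,-0.01,-0.1,0],[1,0,-0.01,-0.135,0],[1,0,-0.01,-0.15,0],[1,0,-0.01,-0.15,0],[-0.4,0,-0.01,-0.15,0],[-0.4,0,-0.01,-0.15,0],[-0.4,0,-0.01,-0.15,0],[-0.4,0,-0.01,-0.15,0],[-0.4,0,-0.01,-0.08,0],[-0.4,0,-0.01,0.02,0],[-0.4,0,-0.01,0.15,0],[-0.4,0,-0.01,0.25,0],[-0.5,-0.07,0.17,0.25,0.1],[-0.5,-0.14,0.35,0.25,0.2],[-0.5,-0.21,0.53,0.25,0.248],[-0.5,-0.27,0.68,0.25,0.248],[-0.5,-0.27,0.7,0.25,0.248],[-0.5,-0.27,0.7,0.25,0.248],[-0.5,-0.27,0.7,0.25,0.248]],
])

```text
t: 38.35
tool_pos: [0.4427, -0.2445, 0.162]
orientation: [3.05, 0.742, 0.002]
force: [0.0, -0.6, 0.0]
opening: 0.0697
gripper_force: 0.0
```

```bash
python3 - <<'E'
from h import *
for n in("scene","top"):
    cartons(n);cartons(n,.046,.065);cartons(n,.08,.1)
st()
E
```

```text
scene 118 [287. 132.] rect [ 500.2 -365.3] [43.5 87.5] 69.0 z 0.039
scene 368 [324. 151.] rect [ 441.9 -245.2] [75.6 52.7] 28.2 z 0.0397
scene 152 [287. 127.] rect [ 501.4 -367.9] [41.  86.3] 68.7 z 0.0558
scene 367 [285. 115.] rect [ 494.2 -386.1] [77.1 55.8] 11.4 z 0.0915
t 38.65 pos [ 0.4421 -0.2447  0.1606] yaw -62.73 tilt 0.01 op 0.0696 gf 0.0 F [ 0.7 -1.   0.3]
```

>>> send_rows([
  [[-0.5,0,0,-0.17,0],[-0.5,0,0,-0.34,0],[-0.5,0,0,-0.48,0],[-0.5,0,0,-0.58,0],[-0.5,0,0,-0.65,0],[-0.5,0,0,-0.668,0],[-0.5,0,0,-0.668,0],[1,0,0,-0.668,0],[1,0,0,-0.668,0],[1,0,0,-0.668,0],[1,0,0,-0.668,0],[1,0,0,-0.668,0],[1,0,0,-0.668,0],[1,0,0,-0.668,0]],
])

```text
t: 39.82
tool_pos: [0.4428, -0.2445, 0.0283]
orientation: [3.051, 0.742, 0.002]
force: [-0.3, 0.4, 6.3]
opening: 0.05
gripper_force: 25.0
```

>>> send_rows([
  [[1,0,0,0.06,0],[1,0,0,0.15,0],[1,0,0,0.27,0],[1,0,0,0.4,0],[1,0,0,0.52,0],[1,0,0,0.6,0],[1,0.03,-0.08,0.62,-0.03],[1,0.06,-0.16,0.62,-0.06],[1,0.1,-0.26,0.62,-0.1],[1,0.14,-0.37,0.62,-0.14],[1,0.18,-0.48,0.62,-0.18],[1,0.22,-0.58,0.62,-0.22],[1,0.25,-0.65,0.62,-0.25],[1,0.267,-0.7,0.62,-0.25],[1,0.267,-0.704,0.62,-0.25],[1,0.267,-0.704,0.62,-0.25],[1,0.267,-0.704,0.62,-0.25]],
])

```text
t: 41.23
tool_pos: [0.495, -0.3839, 0.1511]
orientation: [-3.123, -0.338, 0.001]
force: [0.7, 0.1, -2.0]
opening: 0.0499
gripper_force: 25.0
```

```bash
python3 - <<'E'
from h import *
im,_,_=cartons("scene",.1,.2);st()
cv2.imwrite("pics/s7.png",cv2.resize(im[40:200,200:400],None,fx=3,fy=3,interpolation=cv2.INTER_CUBIC))
E
```

```text
scene 698 [283.  96.] rect [ 499.7 -380.7] [76.1 80.6] 41.5 z 0.1613
t 41.28 pos [ 0.4951 -0.3838  0.1511] yaw -77.65 tilt 0.04 op 0.0496 gf 25.0 F [-0.8  0.2 -1.7]
```

View pics/s7.png

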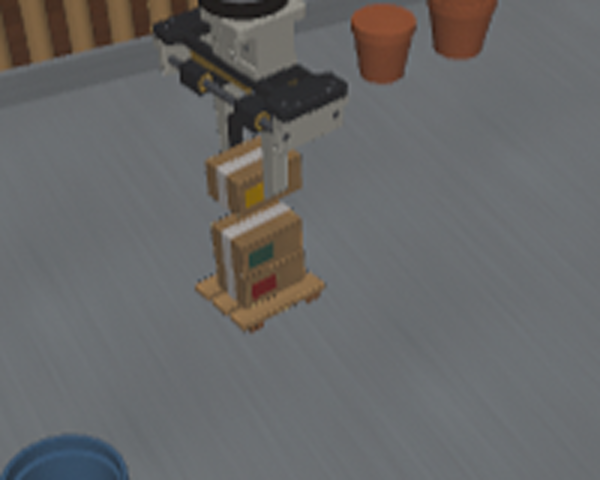

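The yellow-label carton is held level at (255,175), over two neatly stacked cartons at (258,255). I'll set it down.

>>> send_rows([
  [[1,0,-0.008,-0.05,0],[1,0,-0.008,-0.1,0],[1,0,-0.008,-0.14,0],[1,0,-0.008,-0.16,0],[1,0,-0.008,-0.16,0],[-0.4,0,-0.008,-0.16,0],[-0.4,0,-0.008,-0.16,0],[-0.4,0,-0.008,-0.16,0],[-0.4,0,-0.008,-0.16,0],[-0.4,0,-0.008,-0.08,0],[-0.4,0,-0.008,0.02,0],[-0.4,0,-0.008,0.15,0],[-0.4,0,-0.008,0.3,0],[-0.4,-0.1,0.2,0.3,0],[-0.4,-0.2,0.4,0.3,0],[-0.4,-0.3,0.6,0.3,0],[-0.4,-0.4,0.8,0.3,0],[-0.4,-0.4,1,0.3,0],[-0.4,-0.4,1,0.3,0],[-0.4,-0.4,1,0.3,0]],
])

```text
t: 42.95
tool_pos: [0.4153, -0.1824, 0.2115]
orientation: [3.123, 0.342, 0.002]
force: [-0.1, -0.9, -0.3]
opening: 0.0648
gripper_force: 0.0
```

```bash
python3 - <<'E'
from h import *
for n in("scene","top"):
    im,_,_=cartons(n,.118,.14);cv2.imwrite(f"pics/e{n}.png",im)
tins("top");tins("scene")
# side-face check of column layers in scene: points by height
im,d,W=cloud("scene")
reg=(W[...,0]>.4)&(W[...,0]<.58)&(W[...,1]<-.32)&(W[...,1]>-.46)
for lo in(.02,.058,.096):
    p=W[reg&(W[...,2]>lo)&(W[...,2]<lo+.026)];print(lo,p.min(0)[:2].round(4),p.max(0)[:2].round(4),cv2.minAreaRect((p[:,:2]*1000).astype(np.float32)))
st()
E
```

```text
scene 375 [284. 103.] rect [ 494.2 -385.8] [75.1 55.5] 11.9 z 0.1294
top 390 [464. 208.] rect [ 494.9 -386. ] [74.3 50.8] 12.6 z 0.1282
top 1075 [191. 194.] xy [0.5471 0.3146] r 0.0837 z 0.0722 lane [0.1606 0.0016]
scene 2321 [423. 338.] xy [0.5506 0.3156] r 0.0842 z 0.0737 lane [ 0.1617 -0.0019]
0.02 [ 0.4509 -0.403 ] [ 0.5339 -0.3536] ((499.47161865234375, -367.8681640625), (41.28562545776367, 88.21890258789062), 68.97554779052734)
0.058 [ 0.4529 -0.4016] [ 0.5351 -0.3521] ((500.9236145019531, -366.823974609375), (43.15449142456055, 86.50714111328125), 69.82190704345703)
0.096 [ 0.4524 -0.4027] [ 0.5348 -0.3536] ((500.4386291503906, -367.73095703125), (42.71661376953125, 86.89938354492188), 69.29056549072266)
t 43.2 pos [ 0.4156 -0.1859  0.2111] yaw -77.74 tilt 0.02 op 0.065 gf 0.0 F [ 0.3  0.4 -1. ]
```

View pics/escene.png

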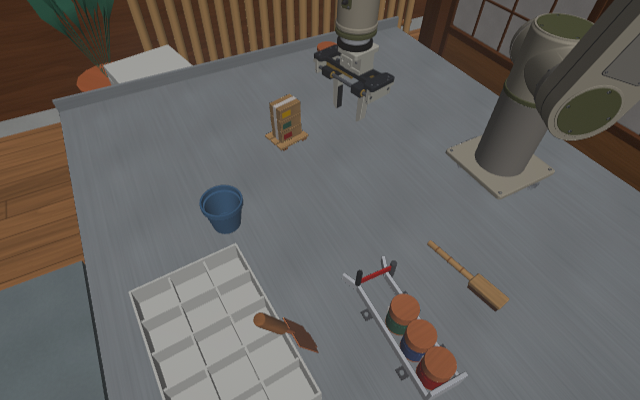

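The column is square on the stand at (287,118). The tins are closed up at (403,310) to (435,365), the keeper is shut at (377,273), and the pot and brush haven't moved. I'm handing it in.

```bash
python3 -c "
from plant import order
print(order.close_job())"
```

```text
the job is handed in; nothing more can be done
None
```

I handed the job in after about 43 s of robot time: the three tins present are closed up in the lane behind the shut keeper, the three cartons are stacked squarely on the stand, and the pot and brush were left where they were; the hand-in returned no verdict.

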